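# Press a bracket into the corner of a locating fixture and hold it

### The job

Pick up the aluminium bracket, set its foot lengthwise on the narrow raised rail of the locating fixture, and push it along and across the rail until the foot is tight against the long fence and the end fence at once. Finish while still gripping the bracket and pressing it steadily into that corner: do not let go, and do not ram the fences. Leave the steel block and the two stones where they lie.

Things in the scene. Friction and masses are not known exactly. Their poses are not given: they have to be found in the camera images.
- bracket: loose aluminium bracket shaped like an upside-down T, 0.22 kg (varies by up to a third). Foot 64 (x) x 44 (y) x 10 (z) mm; from its middle rises an upright web 64 (x) x 12 (y) mm, its top 48 mm above the foot's underside. Grip the web across its 12 mm thickness from above. Origin at the centre of the foot's underside, x along the web, z up; it is the same after a half turn about z. It starts standing on its foot on the bench
- fixture: locating fixture fixed to the bench: base plate 150 (x) x 104 (y) x 10 mm, origin at the centre of its underside, z up. Its rail and two fences are rigid, smooth and oiled (friction about 0.2). With the bracket home and parallel to the rail, its origin is at x = +13, y = 0, z = +30 mm in this frame. A solid rack with a blue tote stands left of the bench: keep the arm clear of it
- rail: part of the fixture, with the same frame as fixture: narrow steel rest rail along the fixture's x, 18 mm wide, centred on y = 0, from x = -61 to +44 mm, its flat top 30 mm above the bench. The bracket's 44 mm wide foot overhangs it on both sides
- long_fence: part of the fixture, with the same frame as fixture: straight fence parallel to the rail on its +y side; its working face looks to -y at y = +22 mm, from x = -61 to +59 mm; top 38 mm above the bench (8 mm above the rail), with screw heads up to 43 mm. The foot's long edge is pushed against it
- end_fence: part of the fixture, with the same frame as fixture: short fence across the rail's +x end; its working face looks to -x at x = +45 mm, from y = -41 to +21 mm; top 38 mm above the bench, with screw heads up to 43 mm. The foot's short edge is pushed against it
- steel_block: bystander: plain ground steel block 25 x 50 x 25 mm, origin at the centre of its underside
- dark_stone: bystander: dark dressing stone stick 13 x 90 x 12 mm, origin at the centre of its underside
- brown_stone: bystander: brown dressing stone stick 13 x 90 x 12 mm, origin at the centre of its underside
Mind the look-alikes: they are no part of the job. Several things have the shape of the bracket; the one meant has the colours described above.

How it is judged (in metres and radians):
On the way:
1. the bracket's foot lies level and lengthwise on the narrow rail (z of bracket in the frame of fixture between 0.028 and 0.0325 m and y of bracket in the frame of fixture between -0.012 and 0.012 m and x of bracket in the frame of fixture above -0.06 m and angle between bracket's own z axis and vertical below 0.06 rad and angle between the x axis of bracket and the x axis of fixture, either way round below 0.15 rad and contact force between bracket and rail above 0.2 N), for 0.2 s.
At the end, for the whole second after the job is handed in: Through the last second the foot presses each fence with over 1.5 N and the fingers bear on the bracket (over 2 N); foot -2 to +2.5 mm from the rail top, home in the corner within 3 mm, parallel to the rail within 0.04 rad, upright within 0.05 rad, under 10 mm/s (contact force between bracket and long_fence above 1.5 N and contact force between bracket and end_fence above 1.5 N and contact force between the fingers and bracket above 2 N and z of bracket in the frame of fixture between 0.028 and 0.0325 m and y of bracket in the frame of fixture between -0.003 and 0.003 m and x of bracket in the frame of fixture between 0.01 and 0.016 m and angle between the x axis of bracket and the x axis of fixture, either way round below 0.04 rad and angle between bracket's own z axis and vertical below 0.05 rad and linear speed of bracket below 0.01 m/s); the arm keeps its last pose, push and grip.
It fails at once if a fence is rammed with more than 70 N (contact force between bracket and long_fence above 70 N or contact force between bracket and end_fence above 70 N).
It fails at once if the steel block or a stone is moved by more than 20 mm (distance of any of steel_block, dark_stone, brown_stone from where it was at the start of the episode above 0.02 m).
It also fails if it takes over 58 s, if anything falls off the work surface, if the arm or the gripper's body presses on something with over 40 N, if the wrist force passes 120 N, or if a joint passes its speed limit or range.

### The arm

A 6-joint arm with a two-finger parallel gripper is mounted at the origin on a cart in front of the work surface, level with it; the furniture and walls round the work are solid. World frame = base frame: x ahead of the robot, y to its left, z up, the work surface at z = 0. Lengths are in mm, angles in rad, forces in N, time in s.
With the tool pointing down it reaches from about 300 to 775 mm from the base axis. Payload 14.6 kg.
Tool frame: the origin (TCP) lies on the front face of the gripper's body, between the roots of the fingers; the fingertips stand 97 mm ahead of it and the grasp point (between the pads) lies 78 mm ahead of it; z points along the fingers, y is the direction in which the jaws open and shut (so a half turn about z gives the same grasp; the last joint's range is limited). The gripper opens to 94 mm and grips with 3 to 60 N. Pads are 16 mm wide; open, the fingers measure 119 mm over their backs; the gripper's body (75 mm by 177 mm) begins 78 mm behind the grasp point.
Start: joints at [-1.346, 0.3, 1.521, -0, 1.321, -0.067], TCP at [158.215, -526.743, 302.646] pointing down, gripper open.
Joint ranges: [-3.03, 3.03], [-0.79, 2.21], [0.23, 2.52], [-1.04, 4.18], [0, 3.07], [-2.55, 2.55]. Speed limits (rad/s): [2.22, 2.22, 2.57, 3.14, 3.14, 3.14].

### API

Orientations are given as [roll, pitch, yaw] about the fixed x, y, z axes, in that order (R = Rz(yaw) Ry(pitch) Rx(roll)).
In Python, from cell import manip, eyes, finder gives the robot as it stands.
- The arm moves only by the tool drive_tool, never from a script. Its argument "rows" is a list of rows, each an object with "offset": the shift along the tool's x, y, z in mm, a list of three; "spin": the turn about the tool's z in degrees; "jaw": the finger opening in mm, from 0 to 94. In form: [{"offset": [dx, dy, dz], "spin": spin, "jaw": jaw}, ...]. A call has 1 to 20 rows; each row shifts and turns the commanded pose from where the row before left it, along the tool's axes as they then stand; what a row does not reach is not made up. A row lasts 1/10 s, in which the tool goes at most 50 mm and 8.59 degrees, less where a joint would pass 70% of its speed; a pose out of reach is approached as far as the arm can. A call is refused whole if a number of a shift passes 50 or a number of a turn 8.59, either way. A call with a gripper value outside its range is refused whole. The fingers move at their own pace and stop on an object; "force" is the grip in N (left out, the last holds). Time passes only in rows, so rows that do not move let the fingers close. It gives the time, the measured TCP pose, the force and the opening at its end, in the units of the state.
- manip.read_state(): the state, without advancing time (a new reading comes with each control period).
- eyes.camera(name): name is "scene" or "top"; returns a dict with "color" (420x560x3 uint8, blue, green, red), "depth" (420x560 float32, mm along the optical axis (not along the pixel's ray), 0 where there is no reading), "vfov" (degrees; the focal length in pixels is half the picture's height over the tangent of half this angle, whatever the lens; pixels are square), "cx", "cy" (the principal point, pixels), "rvec" (rotation vector, rad) and "tvec" (3), from world to camera coordinates, as OpenCV has them. Camera axes: x right, y down, z forward; pixel columns grow to the right and rows downward; lengths in mm; the calibration is good to about 2 mm. A picture is of the moment at which its call begins.
- manip.sign_off(): hands the job in, once; it reports no verdict.
Trained networks look in the newest picture that a camera, given by its name, has taken for a name from the list of things; names that differ only in an ending like _2 or _b are one class to them, and where a whole thing is asked for, a point or a joint stands for the part that bears it (a point fixed in the world has none). Each returns a list of dicts, best first, with "p" (0 to 1); they miss things now and then, are a little off and sometimes report something else, mostly with a low value. They report only what shows in the picture. A call takes as long as a camera call. They do not tell look-alikes from the thing itself.
- finder.find_in(camera, target): "uv" ([column, row] in pixels, amid what is visible of it).
The state is a dict: "clock": time; "joints": joint angles; "qd": joint speeds; "effort": joint torques, N m; "eef_pos": TCP position; "eef_rot": TCP orientation; "wrist_force": force on the tool from outside, world axes, zero at the start; "moment": the same for the moment, N m; "finger_gap": finger opening in mm.
Only numpy, scipy, OpenCV 4.12 (cv2) and the standard library are available. Lean on these libraries where they do the work, as an engineer would, in place of code of your own. Each camera call takes 0.05 s, during which the arm holds its last target. There are 200 camera calls.

## Working session

There is one attempt and no reset: what is moved stays moved. The work goes in short steps, Python scripts to look and compute and a tool call to move; the robot and the scene stay as the last step left them, time stands still between calls to the robot, and variables do not carry over. Pictures are saved under pics/ and viewed, about 8 in all and at most 12, crops included, and the job is handed in when it is done.

Besides the shell and the picture viewer there is one more tool, called after "Call:" as name(argument=value, ...), one argument or row to a line, values as JSON. drive_tool: Moves the arm, as the interface text tells. Its arguments: {"type":"object","properties":{"rows":{"type":"array","items":{"type":"object","properties":{"offset":{"type":"array","items":{"type":"number"}},"spin":{"type":"number"},"jaw":{"type":"number"}}}},"force":{"type":"number"}},"required":["rows"]}

```bash
mkdir -p pics; ls; cat > h.py <<'E'
import numpy as np, cv2
from cell import manip, eyes, finder
def cam(n):
    c=eyes.camera(n); h=c["color"].shape[0]
    c["f"]=h/2/np.tan(np.radians(c["vfov"])/2); c["R"]=cv2.Rodrigues(np.array(c["rvec"],float))[0]; c["t"]=np.array(c["tvec"],float).ravel(); return c
def cloud(c):
    d=c["depth"]; v,u=np.mgrid[:d.shape[0],:d.shape[1]]
    P=np.stack([(u-c["cx"])/c["f"]*d,(v-c["cy"])/c["f"]*d,d],-1)
    W=(P-c["t"])@c["R"]; W[d<=0]=np.nan; return W
E
python3 - <<'E'
from h import *
for n in("top","scene"):
    c=cam(n); cv2.imwrite(f"pics/{n}0.png",c["color"]); W=cloud(c); np.savez(f"{n}0.npz",W=W,col=c["color"])
    print(n,c["f"],c["cx"],c["cy"],(-c["R"].T@c["t"]).round())
    for k in("bracket","fixture","rail","long_fence","end_fence","steel_block","dark_stone","brown_stone"):
        print(k,[(np.round(r["uv"]).tolist(),round(r["p"],2),W[int(r["uv"][1]),int(r["uv"][0])].round().tolist()) for r in finder.find_in(n,k)])
print(manip.read_state())
E
```

```text
pics
top 389.2829574705472 278.58486692559495 211.2222602387849 [ 448. -252.  961.]
bracket [([290.0, 259.0], 0.97, [416.0, -284.0, 50.0]), ([374.0, 154.0], 0.74, [670.0, -488.0, 29.0]), ([333.0, 230.0], 0.67, [484.0, -384.0, 48.0]), ([272.0, 205.0], 0.66, [539.0, -238.0, 46.0]), ([318.0, 181.0], 0.59, [606.0, -351.0, 11.0])]
fixture [([217.0, 220.0], 0.56, [506.0, -109.0, 31.0])]
rail [([216.0, 220.0], 0.55, [504.0, -107.0, 31.0])]
long_fence [([204.0, 221.0], 0.92, [501.0, -78.0, 43.0]), ([288.0, 152.0], 0.57, [675.0, -276.0, 22.0])]
end_fence [([220.0, 198.0], 0.67, [556.0, -117.0, 38.0]), ([204.0, 219.0], 0.48, [506.0, -79.0, 37.0])]
steel_block [([289.0, 150.0], 0.81, [677.0, -279.0, 25.0])]
dark_stone [([235.0, 275.0], 0.64, [375.0, -150.0, 13.0])]
brown_stone [([382.0, 235.0], 0.76, [471.0, -507.0, 12.0])]
scene 504.16598410749356 283.20461641091595 206.55018835266904 [ 206. -777.  728.]
bracket [([285.0, 220.0], 0.88, [529.0, -269.0, 40.0]), ([424.0, 273.0], 0.79, [675.0, -481.0, 23.0]), ([300.0, 285.0], 0.7, [480.0, -394.0, 27.0]), ([339.0, 242.0], 0.58, [587.0, -353.0, 30.0
[... 552 characters left out ...]
7.0, 350.0], 0.63, [469.0, -515.0, 13.0])]
{'clock': 0.9, 'joints': array([-1.34558704e+00,  2.99889989e-01,  1.52099825e+00, -1.93659804e-05,
        1.32069119e+00, -6.66278078e-02]), 'qd': array([-0.00185398, -0.00059711, -0.00077092, -0.00084918,  0.00069215,
       -0.00053448]), 'effort': array([-3.60185550e-04, -5.31657708e+01, -3.52910507e+01,  7.08508375e-02,
        2.13404687e-02,  1.28322390e-05]), 'eef_pos': array([ 158.219292  , -526.74266568,  302.65181614]), 'eef_rot': array([3.14158071e+00, 1.96021103e-05, 2.91841883e-01]), 'wrist_force': array([ 0.59511135, -0.51478446, -0.39447195]), 'moment': array([-0.0058462 ,  0.00018831,  0.0226476 ]), 'finger_gap': 94.23801132138553}
```

```bash
python3 - <<'E'
import cv2
a=cv2.imread("pics/top0.png")[120:300,160:420]; cv2.imwrite("pics/c1.png",cv2.resize(a,None,fx=3,fy=3,interpolation=cv2.INTER_CUBIC))
a=cv2.imread("pics/scene0.png")[130:380,150:470]; cv2.imwrite("pics/c2.png",cv2.resize(a,None,fx=2.4,fy=2.4,interpolation=cv2.INTER_CUBIC))
E
```

```text
(no output)
```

View pics/c1.png

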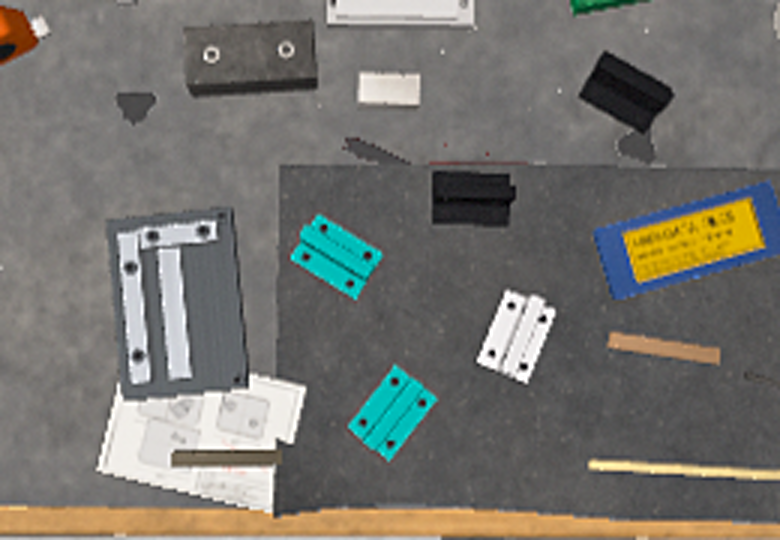

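View pics/c2.png

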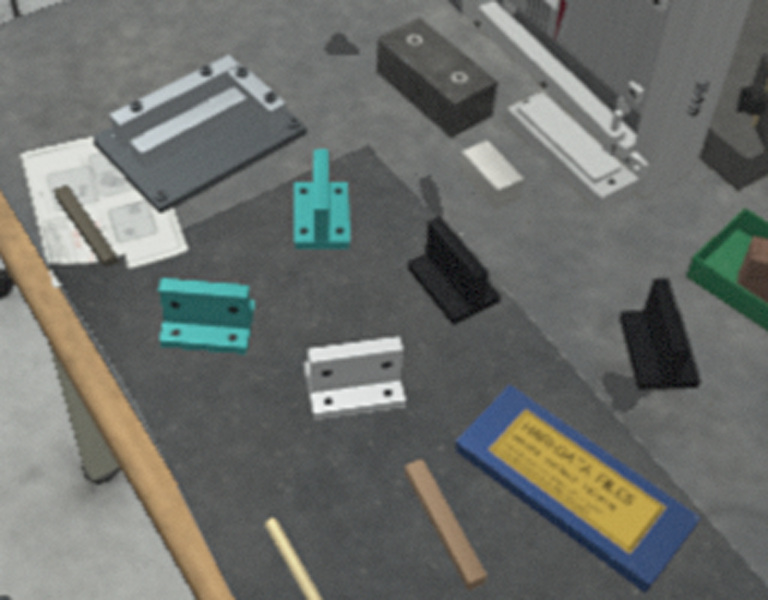

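Look-alikes (full top picture): teal (272,205) and (290,258), black (318,186) and (369,151), silver-white (333,232). Only the silver-white one can be bare aluminium. I'll confirm it in a crop and measure it together with the fixture.

```bash
python3 - <<'E'
from h import *
a=cv2.imread("pics/top0.png")[200:262,300:366]; b=cv2.imread("pics/top0.png")[185:255,190:250]
r=lambda i:cv2.resize(i,(390,420),interpolation=cv2.INTER_NEAREST)
cv2.imwrite("pics/c3.png",np.hstack([r(a),r(b)]))
def rect(P):
    (c,s,an)=cv2.minAreaRect(P[:,:2].astype(np.float32)); 
    if s[0]<s[1]: s=s[::-1]; an+=90
    an=(an+90)%180-90
    return np.round(c,1).tolist(),np.round(s,1).tolist(),round(an,2),len(P),np.median(P[:,2]).round(1)
for n in("top","scene"):
    z=np.load(n+"0.npz"); W=z["W"].astype(float); g=z["col"].astype(int); br=g.min(-1)
    def sel(cx,cy,r,lo,hi,m=None):
        k=(np.hypot(W[...,0]-cx,W[...,1]-cy)<r)&(W[...,2]>lo)&(W[...,2]<hi)
        if m is not None:k&=m
        return W[k]
    print(n,"web",rect(sel(484,-386,55,42,60)),"foot+web",rect(sel(484,-386,55,5,60,br>90)),"foot",rect(sel(484,-386,55,5,15,br>90)))
    B=sel(505,-110,110,5,50); print("all",rect(B)); 
    F=sel(505,-110,110,34,41); print("fence",rect(F)); 
    k=sel(505,-120,110,26,33,br>130); print("rail",rect(k))
    print("plate",rect(sel(505,-110,110,6,14)))
    k=sel(500,-107,35,26.5,33); v=np.linalg.svd(k[:,:2]-k[:,:2].mean(0))[2][0]; print("rail pca",k.mean(0).round(1),np.degrees(np.arctan(v[1]/v[0])).round(2),len(k))
    print("bench z",np.nanmedian(sel(420,-380,40,-10,8)[:,2]))
E
```

```text
top web ([478.2, -386.6], [63.4, 12.3], -23.19, 146, np.float64(48.2)) foot+web ([482.3, -384.5], [81.4, 73.3], 26.91, 473, np.float64(12.1)) foot ([482.3, -384.5], [81.4, 73.3], 26.91, 295, np.float64(10.8))
all ([493.7, -112.8], [198.6, 188.8], 78.33, 2657, np.float64(11.8))
fence ([503.0, -111.6], [121.7, 79.3], 6.59, 450, np.float64(38.1))
rail ([494.2, -111.0], [103.5, 17.8], 6.56, 305, np.float64(30.2))
plate ([498.1, -138.9], [165.9, 160.8], 6.49, 1575, np.float64(10.2))
rail pca [ 499.5 -109.3   30.1] 5.29 222
bench z 2.0385286717523527
scene web ([479.1, -387.3], [63.8, 14.6], -22.17, 298, np.float64(47.1)) foot+web ([479.0, -388.0], [64.5, 44.6], -23.5, 1058, np.float64(22.4)) foot ([479.0, -388.0], [64.5, 44.6], -23.5, 439, np.float64(9.7))
all ([505.4, -140.0], [158.9, 147.2], 0.4, 3119, np.float64(16.3))
fence ([504.4, -110.9], [124.0, 79.5], 5.44, 511, np.float64(37.2))
rail ([495.9, -111.8], [106.1, 21.3], 4.86, 327, np.float64(29.4))
plate ([496.4, -129.6], [177.7, 119.9], -24.17, 1430, np.float64(9.4))
rail pca [ 498.7 -107.1   29.3] 6.44 300
bench z 0.8514854037931856
```

View pics/c3.png

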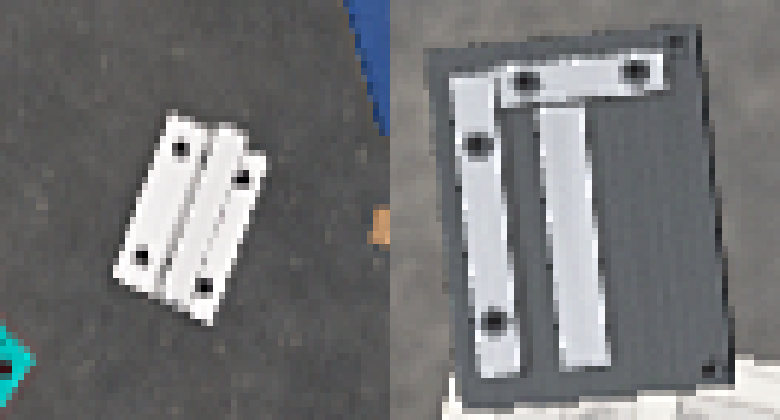

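Picture review: crop 3 shows the silver-white bracket (top picture (333,231)), with the web visible and bare metal colour, so it is the aluminium one. The fixture is on the right, with the long fence on +y and the end fence at the far (+x) end. Both cameras agree: bracket at (478.7, -387), yaw -23.3°; rail centre at (495, -111.4), yaw about 6°.

Call:
drive_tool(
  force=40,
  rows=[
    {"offset": [0, 0, 20], "spin": 8, "jaw": 60},
    {"offset": [0, 0, 20], "spin": 8, "jaw": 60},
    {"offset": [0, 0, 20], "spin": 8, "jaw": 60},
    {"offset": [0, 0, 20], "spin": 8, "jaw": 60},
    {"offset": [0, 0, 20], "spin": 8, "jaw": 60},
    {"offset": [24, -25.5, 0], "spin": 0, "jaw": 60},
    {"offset": [24, -25.5, 0], "spin": 0, "jaw": 60},
    {"offset": [24, -25.5, 0], "spin": 0, "jaw": 60},
    {"offset": [24, -25.5, 0], "spin": 0, "jaw": 60},
    {"offset": [24, -25.5, 0], "spin": 0, "jaw": 60},
    {"offset": [24, -25.5, 0], "spin": 0, "jaw": 60},
    {"offset": [24, -25.5, 0], "spin": 0, "jaw": 60},
    {"offset": [24, -25.5, 0], "spin": 0, "jaw": 60},
    {"offset": [24, -25.5, 0], "spin": 0, "jaw": 60},
    {"offset": [24, -25.5, 0], "spin": 0, "jaw": 60},
    {"offset": [0, 0, 0], "spin": 0, "jaw": 60},
    {"offset": [0, 0, 0], "spin": 0, "jaw": 60},
  ],
)

```text
clock: 2.6
eef_pos: [479.7, -387.0, 202.4]
eef_rot: [-3.142, 0.0, -0.405]
wrist_force: [-1.0, 0.2, 0.6]
finger_gap: 59.6
```

Call:
drive_tool(
  rows=[
    {"offset": [0, 0, 25], "spin": 0, "jaw": 60},
    {"offset": [0, 0, 25], "spin": 0, "jaw": 60},
    {"offset": [0, 0, 20], "spin": 0, "jaw": 60},
    {"offset": [0, 0, 10], "spin": 0, "jaw": 60},
    {"offset": [0, 0, 9], "spin": 0, "jaw": 60},
    {"offset": [0, 0, 0], "spin": 0, "jaw": 60},
    {"offset": [0, 0, 0], "spin": 0, "jaw": 60},
    {"offset": [0, 0, 0], "spin": 0, "jaw": 6},
    {"offset": [0, 0, 0], "spin": 0, "jaw": 6},
    {"offset": [0, 0, 0], "spin": 0, "jaw": 6},
    {"offset": [0, 0, 0], "spin": 0, "jaw": 6},
    {"offset": [0, 0, 0], "spin": 0, "jaw": 6},
    {"offset": [0, 0, 0], "spin": 0, "jaw": 6},
    {"offset": [0, 0, 0], "spin": 0, "jaw": 6},
    {"offset": [0, 0, 0], "spin": 0, "jaw": 6},
  ],
)

```text
clock: 4.1
eef_pos: [479.5, -387.4, 113.7]
eef_rot: [-3.142, -0.0, -0.406]
wrist_force: [-0.0, 0.5, 0.1]
finger_gap: 11.7
```

Call:
drive_tool(
  rows=[
    {"offset": [0, 0, -10], "spin": 0, "jaw": 6},
    {"offset": [0, 0, -20], "spin": 0, "jaw": 6},
    {"offset": [0, 0, -30], "spin": 0, "jaw": 6},
    {"offset": [0, 0, -30], "spin": 0, "jaw": 6},
    {"offset": [0, 0, 0], "spin": -7.3, "jaw": 6},
    {"offset": [0, 0, 0], "spin": -7.3, "jaw": 6},
    {"offset": [0, 0, 0], "spin": -7.3, "jaw": 6},
    {"offset": [0, 0, 0], "spin": -7.3, "jaw": 6},
    {"offset": [4, -24, 0], "spin": 0, "jaw": 6},
    {"offset": [6, -35, 0], "spin": 0, "jaw": 6},
    {"offset": [6, -35, 0], "spin": 0, "jaw": 6},
    {"offset": [6, -35, 0], "spin": 0, "jaw": 6},
    {"offset": [6, -35, 0], "spin": 0, "jaw": 6},
    {"offset": [6, -35, 0], "spin": 0, "jaw": 6},
    {"offset": [6, -35, 0], "spin": 0, "jaw": 6},
    {"offset": [4, -24, 0], "spin": 0, "jaw": 6},
    {"offset": [2, -10, 0], "spin": 0, "jaw": 6},
    {"offset": [0, 0, 0], "spin": 0, "jaw": 6},
    {"offset": [0, 0, 0], "spin": 0, "jaw": 6},
  ],
)

```text
clock: 6.0
eef_pos: [497.6, -116.8, 203.9]
eef_rot: [3.141, -0.0, 0.103]
wrist_force: [-0.5, 0.2, -2.0]
finger_gap: 11.6
```

```bash
python3 - <<'E'
from h import *
print(manip.read_state())
c=cam("scene"); W=cloud(c); np.savez("s1.npz",W=W,col=c["color"])
cv2.imwrite("pics/c4.png",cv2.resize(c["color"][60:260,130:400],None,fx=2.9,fy=2.9,interpolation=cv2.INTER_CUBIC))
E
```

```text
{'clock': 6.0, 'joints': array([-3.02148881e-01,  3.21326114e-01,  1.73858184e+00, -1.98595901e-04,
        1.08127830e+00,  1.16566478e+00]), 'qd': array([-0.01318104,  0.00543278, -0.00113374,  0.00131458, -0.0014095 ,
        0.00143256]), 'effort': array([ 1.23141434e+00, -5.16394544e+01, -3.18293667e+01,  8.12597922e-02,
       -4.19232622e-02,  5.75105601e-02]), 'eef_pos': array([ 497.64300761, -116.80666637,  203.89464066]), 'eef_rot': array([ 3.14127136e+00, -3.04402155e-04,  1.03076063e-01]), 'wrist_force': array([-0.49070368,  0.19648933, -1.96052242]), 'moment': array([ 0.0642017 , -0.01521577, -0.03817581]), 'finger_gap': 11.601985730290803}
```

View pics/c4.png

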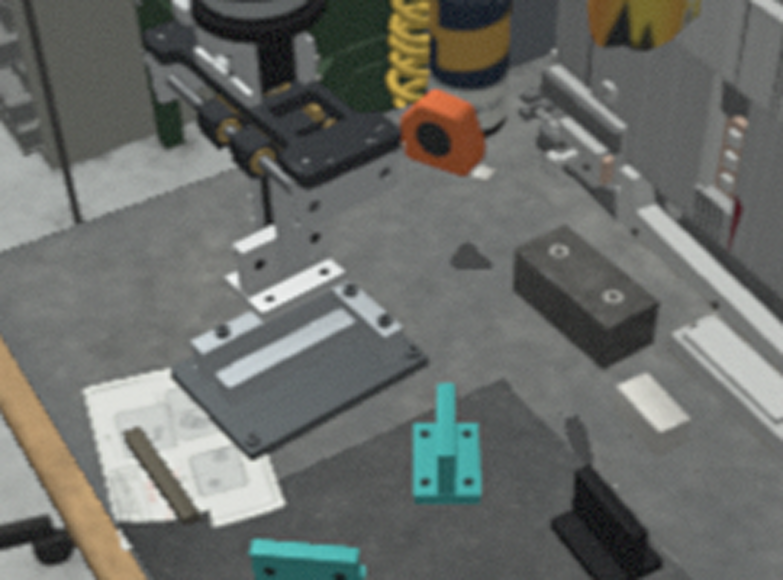

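Picture 4: the bracket is gripped level and parallel to the rail, held above the fixture (crop (285,285)). I'll lower it to just above the rail.

Call:
drive_tool(
  rows=[
    {"offset": [0, 0, 15], "spin": 0, "jaw": 6},
    {"offset": [0, 0, 20], "spin": 0, "jaw": 6},
    {"offset": [0, 0, 12], "spin": 0, "jaw": 6},
    {"offset": [0, 0, 5], "spin": 0, "jaw": 6},
    {"offset": [0, 0, 3], "spin": 0, "jaw": 6},
    {"offset": [0, 0, 2], "spin": 0, "jaw": 6},
    {"offset": [0, 0, 0], "spin": 0, "jaw": 6},
    {"offset": [0, 0, 0], "spin": 0, "jaw": 6},
    {"offset": [0, 0, 0], "spin": 0, "jaw": 6},
  ],
)

```text
clock: 6.95
eef_pos: [497.7, -116.1, 147.0]
eef_rot: [3.141, -0.001, 0.103]
wrist_force: [0.5, -0.2, -1.6]
finger_gap: 11.6
```

```bash
cat > m.py <<'E'
from h import *
import sys
c=cam("scene"); W=cloud(c); s=manip.read_state(); p=s["eef_pos"]
print(s["clock"],p.round(2),s["eef_rot"].round(4),s["wrist_force"].round(2),s["moment"].round(3),s["finger_gap"])
y=np.radians(6); L=(W-np.array([503.8,-110,0]))@np.array([[np.cos(y),-np.sin(y),0],[np.sin(y),np.cos(y),0],[0,0,1]])
v=int(sys.argv[1]); cv2.imwrite(f"pics/m{v}.png",cv2.resize(c["color"][120:220,160:300],None,fx=5.5,fy=5.5,interpolation=cv2.INTER_CUBIC))
np.save(f"L{v}.npy",L)
b=c["color"].min(-1)>110
lx=(p[0]-503.8)*np.cos(y)+(p[1]+110)*np.sin(y); ly=-(p[0]-503.8)*np.sin(y)+(p[1]+110)*np.cos(y); print("tcp local",lx.round(1),ly.round(1))
k=b&(abs(L[...,0]-lx)<40)&(L[...,1]-ly<-8)&(L[...,1]-ly>-30)&(L[...,2]>33)&(L[...,2]<50)
q=L[k]; print("foot top",len(q),np.percentile(q,[1,50,99],axis=0).round(1).tolist()); r=cv2.minAreaRect(q[:,:2].astype(np.float32)); print(r)
E
python3 m.py 1
```

```text
7.0 [ 497.67 -116.04  146.95] [ 3.1414e+00 -4.0000e-04  1.0340e-01] [ 0.29 -0.41 -1.17] [0.004 0.05  0.007] 11.52567064160811
tcp local -6.7 -5.4
foot top 253 [[-38.7, -29.9, 34.3], [-8.6, -23.8, 42.1], [24.0, -13.5, 47.4]]
((-7.0079803466796875, -21.860458374023438), (64.18736267089844, 16.78922462463379), 0.008086984045803547)
```

View pics/m1.png

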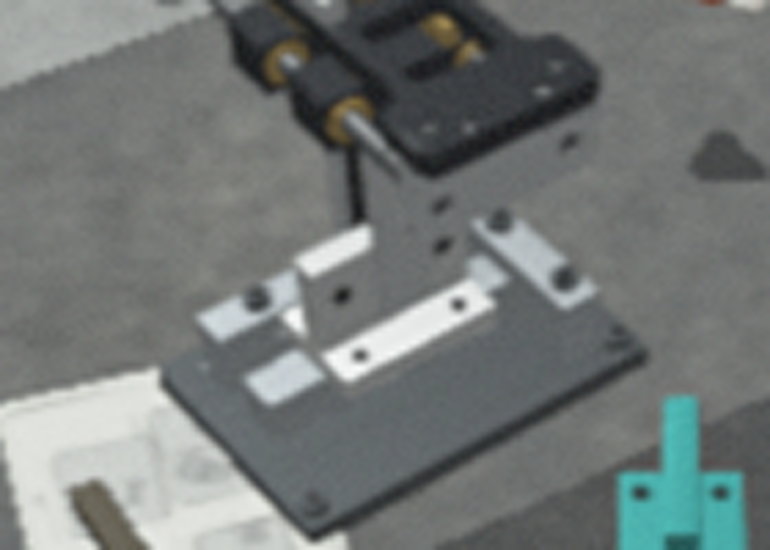

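Picture 5: the foot is just above the rail and parallel to it, with a gap to both fences. The measured foot is 64 mm long and centred at local x of about -7. Next I creep down.

Call:
drive_tool(
  rows=[
    {"offset": [0, 0, 1], "spin": 0, "jaw": 6},
    {"offset": [0, 0, 1], "spin": 0, "jaw": 6},
    {"offset": [0, 0, 1], "spin": 0, "jaw": 6},
    {"offset": [0, 0, 0], "spin": 0, "jaw": 6},
    {"offset": [0, 0, 0], "spin": 0, "jaw": 6},
    {"offset": [0, 0, 0], "spin": 0, "jaw": 6},
  ],
)

```text
clock: 7.6
eef_pos: [497.6, -116.0, 143.6]
eef_rot: [-3.142, 0.0, 0.103]
wrist_force: [0.5, -0.2, -1.1]
finger_gap: 11.6
```

Call:
drive_tool(
  rows=[
    {"offset": [0, 0, 0.5], "spin": 0, "jaw": 6},
    {"offset": [0, 0, 0.5], "spin": 0, "jaw": 6},
    {"offset": [0, 0, 0], "spin": 0, "jaw": 6},
    {"offset": [0, 0, 0], "spin": 0, "jaw": 6},
    {"offset": [0, 0, 0], "spin": 0, "jaw": 6},
  ],
)

```text
clock: 8.1
eef_pos: [497.8, -116.1, 143.6]
eef_rot: [3.141, -0.001, 0.103]
wrist_force: [-4.1, 1.0, 10.8]
finger_gap: 11.9
```

The foot is on the rail (about 12 N down). I'll slide it toward the corner.

Call:
drive_tool(
  rows=[
    {"offset": [1.5, -0.3, 0], "spin": 0, "jaw": 6},
    {"offset": [1.5, -0.3, 0], "spin": 0, "jaw": 6},
    {"offset": [1.5, -0.3, 0], "spin": 0, "jaw": 6},
    {"offset": [1.5, -0.3, 0], "spin": 0, "jaw": 6},
    {"offset": [1.5, -0.3, 0], "spin": 0, "jaw": 6},
    {"offset": [1.5, -0.3, 0], "spin": 0, "jaw": 6},
    {"offset": [1.5, -0.3, 0], "spin": 0, "jaw": 6},
    {"offset": [1.5, -0.3, 0], "spin": 0, "jaw": 6},
    {"offset": [1.5, -0.3, 0], "spin": 0, "jaw": 6},
    {"offset": [1.5, -0.3, 0], "spin": 0, "jaw": 6},
    {"offset": [0, 0, 0], "spin": 0, "jaw": 6},
    {"offset": [0, 0, 0], "spin": 0, "jaw": 6},
    {"offset": [0, 0, 0], "spin": 0, "jaw": 6},
  ],
)

```text
clock: 9.4
eef_pos: [512.6, -111.7, 143.6]
eef_rot: [3.141, -0.001, 0.103]
wrist_force: [-0.8, -0.5, 8.5]
finger_gap: 11.5
```

Now feel for the long fence in y.

Call:
drive_tool(
  rows=[
    {"offset": [0, -0.5, 0], "spin": 0, "jaw": 6},
    {"offset": [0, -0.5, 0], "spin": 0, "jaw": 6},
    {"offset": [0, -0.5, 0], "spin": 0, "jaw": 6},
    {"offset": [0, 0, 0], "spin": 0, "jaw": 6},
    {"offset": [0, 0, 0], "spin": 0, "jaw": 6},
    {"offset": [0, 0, 0], "spin": 0, "jaw": 6},
  ],
)

```text
clock: 10.0
eef_pos: [512.6, -110.4, 143.6]
eef_rot: [3.14, -0.002, 0.103]
wrist_force: [0.1, -2.0, 7.3]
finger_gap: 12.0
```

Call:
drive_tool(
  rows=[
    {"offset": [0, -0.5, 0], "spin": 0, "jaw": 6},
    {"offset": [0, -0.5, 0], "spin": 0, "jaw": 6},
    {"offset": [0, 0, 0], "spin": 0, "jaw": 6},
    {"offset": [0, 0, 0], "spin": 0, "jaw": 6},
    {"offset": [0, 0, 0], "spin": 0, "jaw": 6},
  ],
)

```text
clock: 10.5
eef_pos: [512.5, -109.4, 143.6]
eef_rot: [3.14, -0.002, 0.103]
wrist_force: [0.9, -2.0, 6.9]
finger_gap: 11.4
```

Call:
drive_tool(
  rows=[
    {"offset": [0, -0.5, 0], "spin": 0, "jaw": 6},
    {"offset": [0, -0.5, 0], "spin": 0, "jaw": 6},
    {"offset": [0, 0, 0], "spin": 0, "jaw": 6},
    {"offset": [0, 0, 0], "spin": 0, "jaw": 6},
    {"offset": [0, 0, 0], "spin": 0, "jaw": 6},
  ],
)

```text
clock: 11.0
eef_pos: [512.4, -108.4, 143.6]
eef_rot: [3.14, -0.002, 0.103]
wrist_force: [-0.2, -1.5, 8.2]
finger_gap: 11.5
```

Call:
drive_tool(
  rows=[
    {"offset": [0, -0.5, 0], "spin": 0, "jaw": 6},
    {"offset": [0, -0.5, 0], "spin": 0, "jaw": 6},
    {"offset": [0, 0, 0], "spin": 0, "jaw": 6},
    {"offset": [0, 0, 0], "spin": 0, "jaw": 6},
    {"offset": [0, 0, 0], "spin": 0, "jaw": 6},
  ],
)

```text
clock: 11.5
eef_pos: [512.4, -108.0, 143.6]
eef_rot: [3.139, -0.002, 0.104]
wrist_force: [1.0, -7.6, 5.3]
finger_gap: 11.8
```

Long fence contact (-7.6 N). Now x toward the end fence.

Call:
drive_tool(
  rows=[
    {"offset": [0.5, 0, 0], "spin": 0, "jaw": 6},
    {"offset": [0.5, 0, 0], "spin": 0, "jaw": 6},
    {"offset": [0.5, 0, 0], "spin": 0, "jaw": 6},
    {"offset": [0.5, 0, 0], "spin": 0, "jaw": 6},
    {"offset": [0.5, 0, 0], "spin": 0, "jaw": 6},
    {"offset": [0, 0, 0], "spin": 0, "jaw": 6},
    {"offset": [0, 0, 0], "spin": 0, "jaw": 6},
    {"offset": [0, 0, 0], "spin": 0, "jaw": 6},
  ],
)

```text
clock: 12.3
eef_pos: [514.4, -107.8, 143.6]
eef_rot: [3.139, -0.001, 0.104]
wrist_force: [-5.7, -8.5, 7.4]
finger_gap: 11.8
```

Call:
drive_tool(
  rows=[
    {"offset": [0.5, 0, 0], "spin": 0, "jaw": 6},
    {"offset": [0.5, 0, 0], "spin": 0, "jaw": 6},
    {"offset": [0, 0, 0], "spin": 0, "jaw": 6},
    {"offset": [0, 0, 0], "spin": 0, "jaw": 6},
    {"offset": [0, 0, 0], "spin": 0, "jaw": 6},
  ],
)

```text
clock: 12.8
eef_pos: [515.4, -107.7, 143.6]
eef_rot: [3.139, -0.001, 0.104]
wrist_force: [-4.0, -8.0, 9.3]
finger_gap: 11.7
```

Call:
drive_tool(
  rows=[
    {"offset": [0.5, 0, 0], "spin": 0, "jaw": 6},
    {"offset": [0.5, 0, 0], "spin": 0, "jaw": 6},
    {"offset": [0, 0, 0], "spin": 0, "jaw": 6},
    {"offset": [0, 0, 0], "spin": 0, "jaw": 6},
    {"offset": [0, 0, 0], "spin": 0, "jaw": 6},
  ],
)

```text
clock: 13.3
eef_pos: [516.4, -107.6, 143.6]
eef_rot: [3.139, -0.001, 0.104]
wrist_force: [-5.3, -7.3, 9.1]
finger_gap: 11.4
```

Call:
drive_tool(
  rows=[
    {"offset": [0.5, 0, 0], "spin": 0, "jaw": 6},
    {"offset": [0, 0, 0], "spin": 0, "jaw": 6},
    {"offset": [0, 0, 0], "spin": 0, "jaw": 6},
    {"offset": [0, 0, 0], "spin": 0, "jaw": 6},
  ],
)

```text
clock: 13.7
eef_pos: [516.9, -107.5, 143.6]
eef_rot: [3.139, -0.001, 0.104]
wrist_force: [-4.5, -8.1, 9.7]
finger_gap: 12.1
```

Call:
drive_tool(
  rows=[
    {"offset": [0.5, 0, 0], "spin": 0, "jaw": 6},
    {"offset": [0.5, 0, 0], "spin": 0, "jaw": 6},
    {"offset": [0, 0, 0], "spin": 0, "jaw": 6},
    {"offset": [0, 0, 0], "spin": 0, "jaw": 6},
    {"offset": [0, 0, 0], "spin": 0, "jaw": 6},
  ],
)

```text
clock: 14.2
eef_pos: [517.6, -107.5, 143.6]
eef_rot: [3.139, 0.0, 0.104]
wrist_force: [-8.1, -8.6, 11.5]
finger_gap: 11.6
```

Call:
drive_tool(
  rows=[
    {"offset": [0.5, 0, 0], "spin": 0, "jaw": 6},
    {"offset": [0, 0, 0], "spin": 0, "jaw": 6},
    {"offset": [0, 0, 0], "spin": 0, "jaw": 6},
    {"offset": [0, 0, 0], "spin": 0, "jaw": 6},
  ],
)

```text
clock: 14.6
eef_pos: [517.7, -107.5, 143.6]
eef_rot: [3.14, 0.001, 0.104]
wrist_force: [-12.5, -8.5, 15.0]
finger_gap: 11.5
```

Call:
drive_tool(
  rows=[
    {"offset": [0, -0.4, 0], "spin": 0, "jaw": 6},
    {"offset": [0, -0.3, 0], "spin": 0, "jaw": 6},
    {"offset": [0, 0, 0], "spin": 0, "jaw": 6},
    {"offset": [0, 0, 0], "spin": 0, "jaw": 6},
    {"offset": [0, 0, 0], "spin": 0, "jaw": 6},
    {"offset": [0, 0, 0], "spin": 0, "jaw": 6},
  ],
)

```text
clock: 15.2
eef_pos: [517.7, -107.3, 143.6]
eef_rot: [3.139, 0.001, 0.104]
wrist_force: [-11.1, -13.4, 13.8]
finger_gap: 11.6
```

```bash
python3 m.py 2
```

```text
15.25 [ 517.71 -107.3   143.62] [3.1385e+00 1.1000e-03 1.0370e-01] [-10.79 -13.66  13.95] [-2.761  2.153  0.312] 11.986301408041854
tcp local 14.1 1.2
foot top 258 [[-18.5, -25.7, 33.9], [14.2, -16.5, 39.0], [52.2, -7.0, 44.5]]
((16.995426177978516, -15.65198040008545), (20.940902709960938, 72.43795776367188), 85.8380355834961)
```

View pics/m2.png

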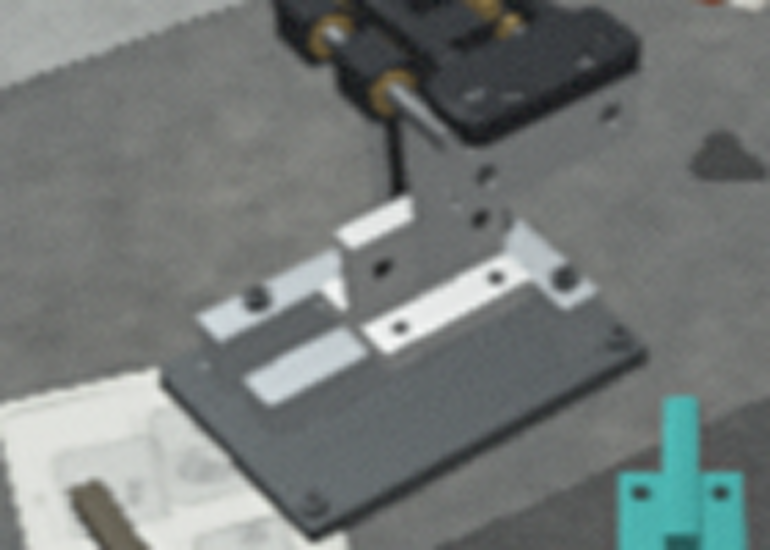

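Picture 6: the foot is lying on the rail, touching the end fence and tight along the long fence. Forces are steady at about 12 N into the end fence, 12 N into the long fence and 14 N down. I'll hand in now.

```bash
python3 -c "
from cell import manip
print(manip.sign_off()); s=manip.read_state(); print(s['clock'],s['eef_pos'].round(1),s['wrist_force'].round(1),s['finger_gap'])"
```

```text
the job is handed in; nothing more can be done
None
the job is handed in; nothing more can be done
```

The bracket is home in the corner of the fixture, still gripped and pressed into both fences, and the job is handed in. No verdict is reported back.

I picked the silver-white bracket as the aluminium one; its look-alikes were two teal and two black. I gripped it across the web at 40 N and set its foot on the rail. Then I crept it by touch against the long fence and along to the end fence.

**Last checks (15.25 s, before hand-in):**
- **Forces:** the wrist read [-10.8, -13.7, 14.0] N and was steady. In the fixture's axes that is about 12 N toward each fence. Friction takes part of this; I did not measure the fence forces directly.
- **Peak force:** the highest reading after any move was about 15 N, well under the 70 N limit.
- **Position:** the gripper stood at x = 14.1, y = 1.2 mm in my estimated fixture frame, within 3 mm of home. The tool tilt was about 0.003 rad, and its yaw of 5.9° matched the rail's measured 5–6.5°.
- **Picture:** it shows the foot on the rail and against both fences. I never moved near the steel block or the stones, though I did not measure their positions again at the end.

**One check failed:** the automatic fit of the foot in the last image was spoiled because the bright end fence was included in the selection. I relied on contact forces, the arm's position and the picture instead.

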